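# Clip the thermometer on the pan, refit the hob knob and hold it pressed in

## Task

Get the pan ready for lighting: first take the clip-on thermometer off the utensil box and clip it onto the rim of the pan on the hob, with its stem inside the pan, and let go of it. Then pick up the loose control knob, turn it so that its D-shaped bore matches the bare D-shaped valve spindle, push it fully home and press it well in against the spindle's spring, as for lighting the gas. Finish while still gripping the knob and holding it pressed in; do not let go, and do not knock the other things on the counter about.

Things in the scene. Friction and masses are not known exactly. Their poses are not given: they have to be found in the camera images.
- clip: Steel clip-on pan thermometer, 70 g, on the utensil box's wall like a clothes peg. Origin: middle of the mouth, where the wall's top edge meets the shoulder; z up, x along the wall, y across it to the stem's side (into the box at first). Jaws 16 mm wide (x), 22 mm deep below the origin; the fixed jaw's face is at y = +2 mm, the hinged jaw closes from the -y side.
- clip_grip (a point): Point 42 mm above the clip's origin, between two upright 18 mm wide plates (z 10 to 58 mm) to squeeze along y. Fixed plate: outer face vertical at y = +14 mm. Hinged plate: flares to y = -33 mm at its top when shut, vertical at y = -14 mm when fully squeezed (28 mm between the fingers). Squeezing with 20 N opens the clip fully; opening the fingers shuts it.
- stem_tip (a point): Lower end of the thermometer's stem (diameter 5 mm, upright), at x = 30, y = 16, z = -45 mm in the clip's frame. Above it, beside the plates, a 34 mm dial faces up (x 13 to 47, y -1 to 33, z 4 to 14 mm).
- clip_jaw (a joint): Hinged jaw of the clip, rad, sprung shut (about 5 N at the jaw; 6 N on the plates opens it): 0 shut on nothing, about 0.07 on a 4 mm wall, 0.4 fully squeezed: the mouth is then open from y = -11 to +2 mm.
- utensil_box: Fixed open white plastic box, 130 (x) x 90 (y) x 100 mm high, walls 4 mm. Origin: centre of its underside, z up. The thermometer is clipped on its -y wall, stem inside.
- pan: Open round steel pan, fixed on the hob's front burner: outer radius 85 mm, straight 4 mm wall, rim 65 mm above its origin (centre of its underside, z up). Any free place on the rim will do. A rod handle leaves the wall 45 degrees from the pan's x towards y, 50 mm up, rising to 8 mm above the rim at its far end, 215 mm from the centre.
- knob: Loose black hob knob, 50 g, upright (bore down) on the counter right of the hob. Origin: centre of underside, z up. Skirt: diameter 44, 18 mm high; on it a grip bar along x, 10 mm wide (y), x -22 to +21, z 18 to 36 mm, with a narrower pointed end out to x = +29 mm. Bore from below: D of radius 9.7 mm, 14 mm deep, flat on the +x (pointed) side, 2.1 mm from the axis.
- valve: Steel bezel (radius 24, 3 mm high) fixed on the hob's front deck, 65 mm above the counter, with the bare brass D-spindle upright on its axis. Origin: centre of the bezel's underside, z up; the spindle's flat faces the valve's +x and cannot turn. The knob's x must lie along the valve's x (within about 5 degrees). It is the left or the right of two valves; the other has its knob on.
- shaft_tip (a point): Top centre of the bare spindle, 25 mm above the valve's origin when not pressed. Spindle: D-section of radius 9 mm, flat 1.5 mm from the axis, chamfered tip. With the knob fully home the knob's origin is 14 mm below this point.
- spindle (a joint): How far the bare spindle is pressed in, m: 0 out, 0.006 at its stop. Spring: 4 N at the start of travel, 8 N at the stop.
- valve_fitted: The other valve, fixed, its knob already on (top 47 mm above its origin). Origin: centre of the bezel's underside.
- hob: White two-burner gas hob, fixed, 510 (x) x 300 (y) mm, deck 65 mm high. Origin: centre of its underside; the valves are at its -x end.
- spice_jar: Bystander: loose jar, diameter 44, 85 mm high; origin at its underside.
- mug: Bystander: loose white mug, diameter 80, 90 mm high; origin at its underside.
- sponge: Bystander: loose yellow sponge, 100 x 65 x 30 mm; origin at its underside.
- spoon: Bystander: loose wooden spoon lying right of the knob, its length along its x.
- jar_lid_jar: Bystander: loose jar, diameter 64, 100 mm high; origin at its underside.
- stopper: Bystander: loose black rubber sink stopper, diameter 38, 32 mm high; origin at its underside.
- bowl: Bystander: loose white bowl, diameter 120, 50 mm high; origin at its underside.
Mind the look-alikes: they are no part of the job. Leave any blue or orange look-alike of the knob alone.

How it is judged:
By the outcome, as a careful person would: the job done as asked, in the order asked, and still so for the second after the job is handed in, while the arm keeps its last pose, push and grip.
It also fails if it takes over 58 s, if anything falls off the work surface, if the arm or the gripper's body presses on something with over 40 N, if the wrist force passes 120 N, or if a joint passes its speed limit or range.

## Robot

A 6-joint arm with a two-finger parallel gripper is mounted at the origin on the work surface. World frame = base frame: x ahead of the robot, y to its left, z up, the work surface at z = 0. Lengths are in mm, angles in rad, forces in N, time in s.
With the tool pointing down it reaches from about 300 to 775 mm from the base axis. Payload 14.6 kg.
Tool frame: the origin (TCP) lies between the finger pads; the fingertips stand manip.tip_reach ahead of it and the grasp point (between the pads) lies 5 mm behind it (manip.tip_reach is the distance from the TCP to the fingertips, in mm); z points along the fingers, y is the line along which they close (so a half turn about z gives the same grasp; the last joint's range is limited). The gripper opens to 94 mm and grips with 3 to 60 N. Pads are 16 mm wide; open, the fingers measure 119 mm over their backs; the gripper's body (75 mm by 177 mm) begins 78 mm behind the grasp point.
Start: joints at [-1.325, 0.3, 1.521, -0, 1.321, -0.067], TCP at [169.241, -523.303, 184.246] pointing down, gripper open.
Joint ranges: [-3.03, 3.03], [-0.79, 2.21], [0.23, 2.52], [-1.04, 4.18], [0, 3.07], [-2.55, 2.55]. Speed limits (rad/s): [2.22, 2.22, 2.57, 3.14, 3.14, 3.14].

## Interface

Orientations are given as [roll, pitch, yaw] about the fixed x, y, z axes, in that order (R = Rz(yaw) Ry(pitch) Rx(roll)).
In Python, from cell import manip gives the robot as it stands. The module is installed in compiled form; this text tells all that it offers.
- The arm moves only by the shell command python3 -m creep 'ROWS' [FORCE]. ROWS is JSON, a list of rows, each a list of 3 entries, a list of its own where there are three numbers: the opening, from -1 (shut) to 1 (fully open), then the shift along the tool's x, y, z in cm, then the turn about the tool's z in units of 5 degrees (1.0 is 5 degrees). In form: [[grip, [tx, ty, tz], roll], ...]. A call has 1 to 12 rows; each row is the pose to reach, as a shift and turn from the pose commanded when the call began, along the tool's axes at that moment; what a row does not reach only later rows make up. A row lasts 1/10 s, in which the tool goes at most 50 mm and 8.59 degrees, less where a joint would pass 70% of its speed; a pose out of reach is approached as far as the arm can. A call with a gripper value outside its range is refused whole. The fingers move at their own pace and stop on an object; FORCE is the grip in N (left out, the last holds). Time passes only in rows, so rows that repeat a pose let the fingers close. It gives the time, the measured TCP pose, the force, the opening and the grip force at its end, in the units of the state.
- manip.read_state(): the state, without advancing time (a new reading comes with each control period).
- manip.camera(name): name is "scene" or "top" or "wrist"; returns the picture (420x560x3 uint8, red, green, blue); there is no depth.
- manip.camera_params(name): a dict with "fovy" (degrees; the focal length in pixels is half the picture's height over the tangent of half this angle, whatever the lens; pixels are square), "cx", "cy" (the principal point, pixels), "origin" and "attitude" of the camera in the world. Camera axes: x right, y down, z forward; pixel columns grow to the right and rows downward; lengths in mm; the calibration is good to about 2 mm. A picture is of the moment at which its call begins: read the wrist's pose just before it. camera_params takes no time and is no camera call; for the wrist camera it gives the pose at the moment of the call.
- manip.sign_off(): hands the job in; it is judged then, once.
The state is a dict: "clock": time; "joints": joint angles; "qd": joint speeds; "effort": joint torques, N m; "eef_pos": TCP position; "eef_rot": TCP orientation; "wrist_force": force on the tool from outside, world axes, zero at the start; "moment": the same for the moment, N m; "finger_gap": finger opening in mm; "finger_force": force on a finger pad.
Only numpy, scipy, OpenCV 4.12 (cv2) and the standard library are available. Lean on these libraries where they do the work, as an engineer would, in place of code of your own. Each camera call takes 0.05 s, during which the arm holds its last target. There are 200 camera calls.

## Working session

There is one attempt and no reset: what is moved stays moved. The work goes in short steps, Python scripts to look and compute and a shell command to move; the robot and the scene stay as the last step left them, time stands still between calls to the robot, and variables do not carry over. Pictures are saved under pics/ and viewed, at most 10 in all, crops included, and the job is handed in when it is done.

```bash
mkdir -p pics
cat > h.py <<'E'
import numpy as np,cv2
from cell import manip
from scipy.spatial.transform import Rotation as R
def ray(name,u,v,P=None):
    P=P or manip.camera_params(name); f=210/np.tan(np.radians(P['fovy'])/2)
    d=np.array([(u-P['cx'])/f,(v-P['cy'])/f,1.]); A=np.array(P['attitude'])
    M=A if A.shape==(3,3) else R.from_euler('xyz',A).as_matrix()
    return np.array(P['origin']),M@d
def onz(name,u,v,z,P=None):
    o,d=ray(name,u,v,P); return o+d*(z-o[2])/d[2]
E
python3 - <<'E'
from h import *
for n in ['scene','top','wrist']:
    print(n,manip.camera_params(n)); cv2.imwrite(f'pics/{n}0.png',manip.camera(n)[:,:,::-1])
print(manip.tip_reach); print(manip.read_state())
E
```

```text
scene {'fovy': 54.96207519664836, 'cx': 283.0322513390246, 'cy': 211.00596093977998, 'origin': array([1164.53213894,  384.87298794, 1042.82809085]), 'attitude': array([-2.46878638, -0.01670837,  2.1278462 ])}
top {'fovy': 51.026125208902805, 'cx': 276.65066911595363, 'cy': 210.76093144366638, 'origin': array([ 3.60692645e+02, -5.81230313e-01,  1.21700493e+03]), 'attitude': array([-2.95994137,  0.01015775, -1.60100646])}
wrist {'fovy': 64.2022666093236, 'cx': 280.16121891938485, 'cy': 211.05610976094871, 'origin': array([ 248.02476903, -497.56032579,  383.00909635]), 'attitude': array([ 2.85062928e+00,  2.59329140e-04, -1.25865031e+00])}
14.0
{'clock': 0.15, 'joints': array([-1.32463930e+00,  3.00357678e-01,  1.52142889e+00,  1.00749581e-05,
        1.32067986e+00, -6.66077076e-02]), 'qd': array([-6.53425670e-05, -1.17793534e-03, -2.27059429e-03,  7.05759606e-04,
       -3.84191104e-04,  7.62245917e-04]), 'effort': array([ 2.08999495e-04, -5.31961870e+01, -3.52819955e+01,  7.08131678e-02,
        2.36732903e-02, -7.57393354e-05]), 'eef_pos': array([ 169.17428834, -523.11461194,  183.81293354]), 'eef_rot': array([-3.14072147e+00, -6.78946052e-05,  3.12762206e-01]), 'wrist_force': array([-0.65686753,  0.46720742, -0.07163716]), 'moment': array([ 0.02530614,  0.01203615, -0.00652084]), 'finger_force': 0.0, 'finger_gap': 94.18747950663614}
```

View pics/top0.png

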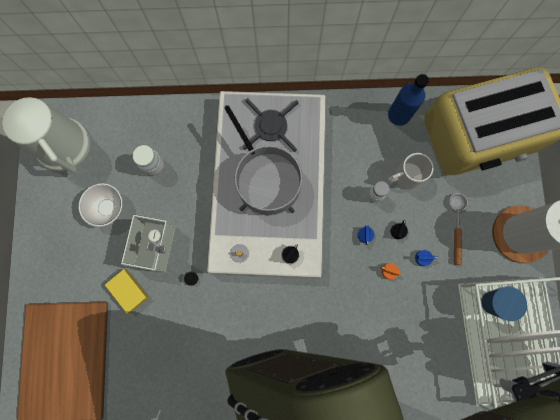

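View pics/scene0.png

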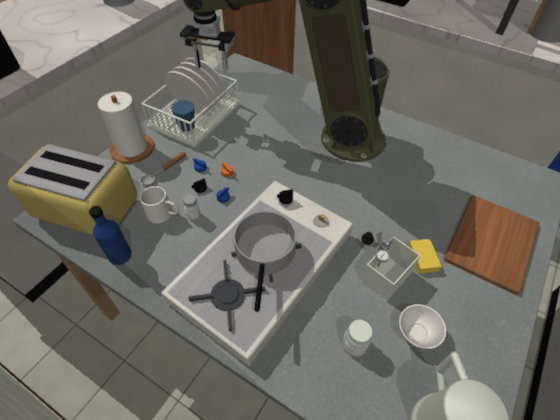

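The top view shows the box at (146,243), the thermometer dial at (154,236), the bare spindle at (238,253), the fitted knob at (291,254), the black knob at (399,231) and the pan at (268,180) with its handle going up-left.

Run:
```python
from h import *
t=cv2.imread('pics/top0.png'); s=cv2.imread('pics/scene0.png')
def c(i,x,y,w=60,h=45): return cv2.resize(i[y:y+h,x:x+w],(400,300),interpolation=cv2.INTER_CUBIC)
cv2.imwrite('pics/m1.png',np.vstack([np.hstack([c(t,120,211),c(t,210,230)]),np.hstack([c(t,370,210),c(s,360,230)])]))
for n,u,v,z in [('box',146,243,100),('valve',238,253,90),('fit',291,254,112),('knob',399,231,36),('pan',268,180,140)]: print(n,onz('top',u,v,z))
```

```text
box [493.12598525 340.69965918 100.        ]
valve [461.18172915 106.88655641  90.        ]
fit [452.58080065 -28.12488283 112.        ]
knob [ 511.79723375 -323.47239387   36.        ]
pan [638.29142471  23.79997286 140.        ]
```

View pics/m1.png

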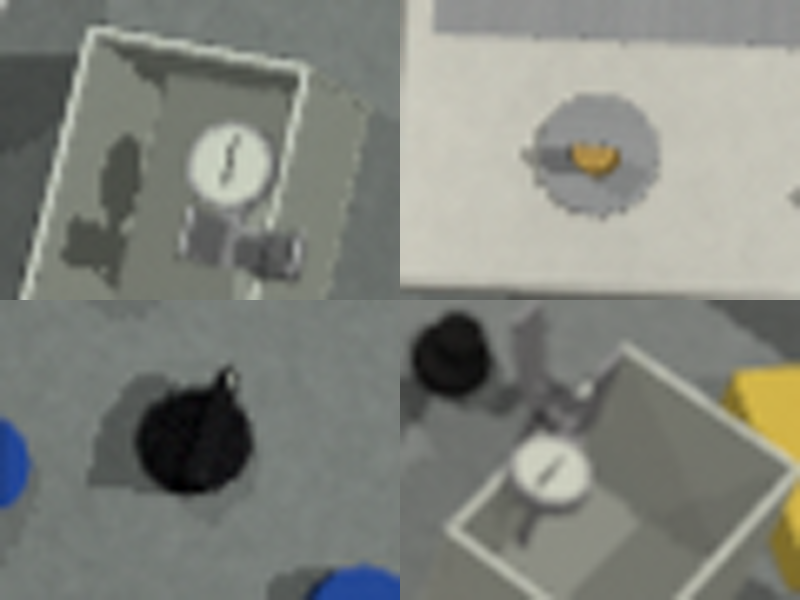

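```bash
cat >> h.py <<'E'
def need(p,yaw,cur=None):
    """shift (cm) and turn (5deg units) from commanded pose cur=(pos,yaw) to p,yaw"""
    if cur is None:
        s=manip.read_state(); cur=(s['eef_pos'],s['eef_rot'][2])
    c,s_=np.cos(cur[1]),np.sin(cur[1]); d=np.array(p)-cur[0]
    dy=(yaw-cur[1]+np.pi)%(2*np.pi)-np.pi
    return np.round([(c*d[0]+s_*d[1])/10,(s_*d[0]-c*d[1])/10,-d[2]/10],2),round(-np.degrees(dy)/5,2)
E
python3 - <<'E'
from h import *
dial=onz('top',154.5,235.8,114); print('dial',dial)
w=[onz('top',120+a/6.667,211+b/6.667,100) for a,b in [(90,32),(305,70),(257,295)]]; print(w)
d=w[1]-w[2]; yaw=np.arctan2(d[1],d[0]); print('boxyaw',np.degrees(yaw))
x=np.array([np.cos(yaw),np.sin(yaw),0]);y=np.array([-x[1],x[0],0])
o=dial-30*x-16*y; o[2]=100; print('clip',o, 'wall dist',(o-w[1])@y,(o-w[1])@x)
print(need([o[0],o[1],270],yaw+np.pi))
# brass D
t=cv2.imread('pics/top0.png'); hsv=cv2.cvtColor(t,cv2.COLOR_BGR2HSV)
for n,m,z in [('brass',cv2.inRange(hsv,(10,120,80),(25,255,255)),90),('black',cv2.inRange(t,(0,0,0),(32,32,32)),18)]:
  k,l,st,ce=cv2.connectedComponentsWithStats(m)
  for i in range(1,k):
    if 8<st[i][4]<600 and 180<ce[i][0]<440 and 200<ce[i][1]<300: print(n,st[i],ce[i],onz('top',*ce[i],z))
E
```

```text
dial [509.08526903 315.2953985  114.        ]
[array([564.75057635, 374.75280241, 100.        ]), array([547.16717139, 291.00134266, 100.        ]), array([460.86396396, 307.99606749, 100.        ])]
boxyaw -11.140083061891893
clip [476.55920225 305.39312708 100.        ] wall dist 0.4785569620852499 -72.05816919945097
(array([ 54.74, -69.37,  -8.62]), np.float64(-30.19))
brass [236 252   7   4  21] [239.         253.47619048] [459.88363942 104.34197151  90.        ]
brass [381 263  20  16 231] [390.18181818 270.7965368 ] [ 404.12672699 -278.27514357   90.        ]
black [391 221  16  18 197] [398.69543147 230.68020305] [ 515.00818744 -327.63279863   18.        ]
black [283 247  15  16 201] [290.00995025 254.28358209] [459.71116589 -27.74889978  18.        ]
black [184 273  14  12 132] [190.75757576 278.42424242] [402.98684682 242.34009702  18.        ]
```

```bash
python3 -m creep '[[1,[3,-4,-8.6],-1.5],[1,[6,-8,-8.6],-3],[1,[9.5,-12,-8.6],-4.6],[1,[12.5,-16,-8.6],-6.2],[1,[15.6,-20,-8.6],-7.8],[1,[18.8,-24,-8.6],-9.5],[1,[22,-28,-8.6],-11],[1,[25,-32,-8.6],-12.7],[1,[28,-36,-8.6],-14.3],[1,[31,-40,-8.6],-16],[1,[34,-44,-8.6],-17.5],[1,[37,-47.5,-8.6],-19]]'; python3 -c "
from h import *
print(need([476.6,305.4,270],np.radians(-11.1)+np.pi),manip.read_state()['joints'])"
```

```text
clock: 1.35
eef_pos: [362.6, 12.1, 270.5]
eef_rot: [3.141, 0.0, 1.976]
wrist_force: [0.5, -1.0, 0.4]
finger_gap: 94.0
finger_force: 0.0
(array([22.46, 22.05,  0.05]), np.float64(-11.13)) [-6.77717334e-02 -1.95487016e-01  1.84281726e+00 -5.30591652e-05
  1.49333885e+00 -4.73316237e-01]
```

```bash
python3 -m creep '[[1,[3.3,3.2,0],-1.6],[1,[6.6,6.5,0],-3.2],[1,[10,9.8,0],-4.9],[1,[13,13,0],-6.5],[1,[16.5,16.3,0],-8.1],[1,[20,19.6,0],-9.8],[1,[22.4,22.0,0],-11.1],[1,[22.4,22.0,0],-11.1],[1,[22.4,22.0,0],-11.1]]'; python3 -c "
from h import *
P=manip.camera_params('wrist');i=manip.camera('wrist');cv2.imwrite('pics/w1.png',i[:,:,::-1]);print(P); import json
s=manip.read_state();print(s['eef_pos'],s['eef_rot'])"
```

```text
clock: 2.25
eef_pos: [477.7, 301.9, 269.5]
eef_rot: [-3.141, -0.001, 2.939]
wrist_force: [0.6, -0.0, 0.0]
finger_gap: 94.3
finger_force: 0.0
{'fovy': 64.2022666093236, 'cx': 280.16121891938485, 'cy': 211.05610976094871, 'origin': array([394.89746468, 318.86140588, 468.84224049]), 'attitude': array([2.85225635e+00, 1.95005570e-03, 1.36757927e+00])}
[477.7627845  301.33102868 270.03767292] [-3.14113610e+00 -3.86222836e-04  2.93797884e+00]
```

View pics/w1.png

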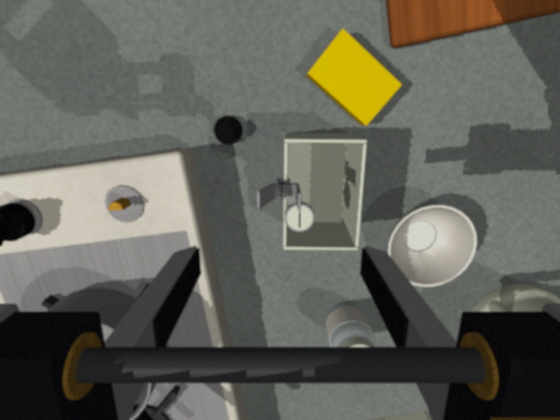

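The wrist view shows the box with its walls upright in the image (left wall at column ~286, rows 140–249), the dial at (299,217), the clip plates at (262,199)–(292,187), and the bare spindle at (119,205).

Run:
```python
from h import *
P={'fovy': 64.2022666093236, 'cx': 280.16121891938485, 'cy': 211.05610976094871, 'origin':[394.897,318.861,468.842],'attitude':[2.85225635e+00, 1.95005570e-03, 1.36757927e+00]}
i=cv2.imread('pics/w1.png'); g=cv2.cvtColor(i,cv2.COLOR_BGR2GRAY)
# dial blob
m=(g[195:240,270:325]>190).astype('uint8'); n,l,st,ce=cv2.connectedComponentsWithStats(m); 
for k in range(1,n):
  if st[k][4]>40: print(st[k],ce[k]+[270,195])
# wall edge: brightness peaks per row
for r in (148,155,162,230,238,244): print(r,g[r,276:300].tolist())
cv2.imwrite('pics/m2.png',cv2.resize(i[130:256,250:376],(756,600),interpolation=cv2.INTER_CUBIC))
print(onz('w',287,142,100,P),onz('w',286.5,247,100,P),onz('w',299.5,217,114,P))
```

```text
[ 17  12  25  23 355] [299.33239437 217.96056338]
148 [103, 101, 103, 99, 102, 96, 102, 123, 161, 190, 187, 160, 136, 137, 140, 141, 140, 142, 141, 142, 140, 141, 142, 140]
155 [104, 105, 100, 102, 102, 103, 104, 124, 164, 193, 186, 159, 139, 137, 139, 139, 140, 140, 140, 140, 140, 140, 141, 140]
162 [104, 104, 102, 102, 103, 101, 102, 127, 167, 192, 184, 158, 140, 139, 138, 141, 139, 140, 142, 141, 140, 140, 141, 140]
230 [118, 119, 119, 117, 117, 114, 130, 164, 188, 179, 142, 98, 81, 79, 85, 97, 115, 125, 136, 149, 158, 166, 167, 170]
238 [116, 115, 113, 113, 117, 116, 136, 168, 190, 177, 134, 96, 81, 78, 79, 80, 82, 80, 79, 80, 81, 82, 80, 82]
244 [117, 118, 118, 119, 118, 117, 137, 168, 186, 174, 128, 91, 79, 82, 80, 80, 79, 83, 79, 84, 79, 80, 78, 78]
[427.35395983 319.0009491  100.        ] [547.42738347 294.38165102 100.        ] [509.29636051 316.53240421 114.        ]
```

View pics/m2.png

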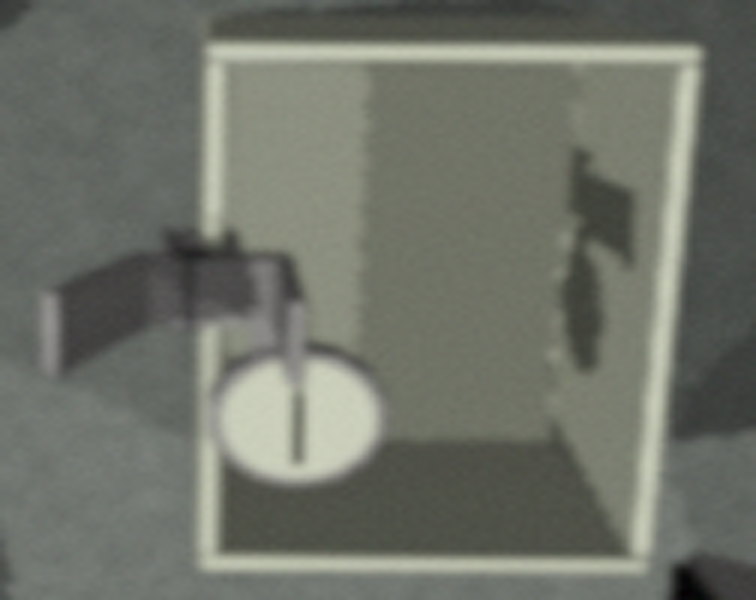

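The crop shows the wall line at column ~285 and the dial's centre at (299.5,218); the hinged plate flares to the left (outside).

Run:
```python
from h import *
P={'fovy': 64.2022666093236, 'cx': 280.16121891938485, 'cy': 211.05610976094871, 'origin':[394.897,318.861,468.842],'attitude':[2.85225635e+00, 1.95005570e-03, 1.36757927e+00]}
a=onz('w',285.5,155,100,P);b=onz('w',284.2,238,100,P);dl=onz('w',299.5,218,114,P)
d=b-a;yaw=np.arctan2(d[1],d[0]);x=np.array([np.cos(yaw),np.sin(yaw),0]);y=np.array([-x[1],x[0],0])
print('yaw',np.degrees(yaw),a,b,dl)
print('dial off wall (should be 16):',(dl-a)@y)
o=dl-30*x; o=o-y*((o-a)@y); o[2]=100
print('clip',o)
for c in (-12,0):
  p=o+c*y; print(c,need([p[0],p[1],137],yaw+np.pi))
```

```text
yaw -12.285695306494299 [440.7442644  314.64805413 100.        ] [535.68032387 293.97347322 100.        ] [510.44336365 316.31569078 114.        ]
dial off wall (should be 16): 16.460469316965646
clip [477.62783697 306.61578052 100.        ]
-12 (array([ 0.13, -0.69, 13.3 ]), np.float64(0.12))
0 (array([ 0.12,  0.51, 13.3 ]), np.float64(0.12))
```

```bash
python3 -m creep '[[1,[0.1,-0.7,4],0.1],[1,[0.1,-0.7,8],0.1],[1,[0.1,-0.7,11],0.1],[1,[0.1,-0.7,13.2],0.1],[0.5,[0.1,-0.7,13.3],0.1],[0.15,[0.1,-0.7,13.3],0.1],[0.15,[0.1,-0.7,13.3],0.1],[0.15,[0.1,-0.7,13.3],0.1]]' 25; python3 -c "
from h import *
cv2.imwrite('pics/w2.png',cv2.resize(manip.camera('wrist')[:,:,::-1],(560,420)))
print(manip.read_state()['eef_pos'])"
```

```text
clock: 3.1
eef_pos: [476.1, 295.3, 138.7]
eef_rot: [3.14, 0.002, 2.93]
wrist_force: [-0.5, 0.2, -0.9]
finger_gap: 65.5
finger_force: 0.0
[475.98080948 295.325925   138.4347088 ]
```

View pics/w2.png

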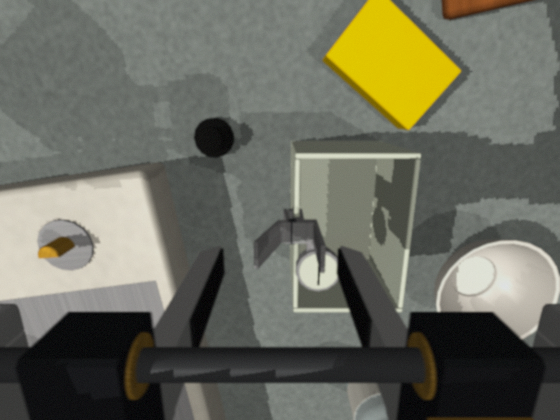

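The view shows the fingertips at (222,250) and (340,250), with the clip plates between (258,262) and (322,270); I check by projection whether they are level.

```bash
cat >> h.py <<'E'
def proj(name,p,P=None):
    P=P or manip.camera_params(name); f=210/np.tan(np.radians(P['fovy'])/2)
    q=R.from_euler('xyz',P['attitude']).as_matrix().T@(np.array(p)-P['origin'])
    return np.round([P['cx']+f*q[0]/q[2],P['cy']+f*q[1]/q[2]],1)
E
python3 - <<'E'
from h import *
yaw=np.radians(-12.29);x=np.array([np.cos(yaw),np.sin(yaw),0]);y=np.array([-x[1],x[0],0])
o=np.array([477.6,306.6,100]);z=np.array([0,0,1])
for n,p in [('hinge top',o-33*y+58*z),('fixed top',o+14*y+58*z),('grip',o+42*z),('dial',o+30*x+16*y+14*z)]: print(n,proj('wrist',p))
s=manip.read_state();T=R.from_euler('xyz',s['eef_rot']).as_matrix()
for v in [(0,-33,14),(0,33,14),(-8,33,14),(8,33,14)]: print(v,proj('wrist',s['eef_pos']+T@np.array(v)))
print(s['finger_gap'],need(o-10*y+[0,0,37],yaw+np.pi),need(o+[0,0,37],yaw+np.pi))
E
```

```text
hinge top [244.2 260.5]
fixed top [324.4 260.7]
grip [299.  249.7]
dial [317.9 272.3]
(0, -33, 14) [232.7 240.6]
(0, 33, 14) [329.3 240.6]
(-8, 33, 14) [328.8 251.4]
(8, 33, 14) [329.8 229.5]
61.30075493460556 (array([0.08, 0.14, 0.14]), np.float64(0.04)) (array([0.08, 1.14, 0.14]), np.float64(0.04))
```

```bash
python3 -m creep '[[0.1,[0.1,0,0.1],0],[0.05,[0.1,0.05,0.1],0],[0,[0.1,0.15,0.1],0],[-0.05,[0.1,0.3,0.1],0],[-0.1,[0.1,0.4,0.1],0],[-0.15,[0.1,0.5,0.1],0],[-0.2,[0.1,0.65,0.1],0],[-0.25,[0.1,0.75,0.1],0],[-0.3,[0.1,0.9,0.1],0],[-0.36,[0.1,1.0,0.1],0],[-0.42,[0.1,1.1,0.1],0],[-0.6,[0.1,1.1,0.1],0]]' 25; python3 -m creep '[[-0.6,[0,0,0],0],[-0.6,[0,0,0],0]]'
```

```text
clock: 4.35
eef_pos: [477.0, 306.3, 136.3]
eef_rot: [3.141, 0.0, 2.931]
wrist_force: [0.8, 1.8, 2.0]
finger_gap: 22.2
finger_force: 1.3
clock: 4.55
eef_pos: [477.0, 306.2, 136.4]
eef_rot: [3.141, 0.0, 2.931]
wrist_force: [0.4, 2.9, 2.8]
finger_gap: 19.1
finger_force: 1.4
```

```bash
python3 -c "
from h import *
a=manip.camera('wrist')[150:390,180:420,::-1]; b=manip.camera('scene')[200:290,350:440,::-1]
cv2.imwrite('pics/m3.png',np.hstack([cv2.resize(a,(400,400)),cv2.resize(b,(400,400))]))"
```

```text
(no output)
```

View pics/m3.png

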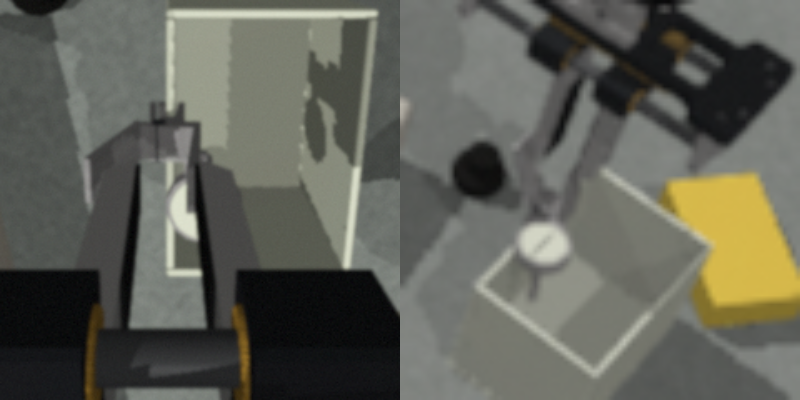

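The left crop shows the fingers shut beyond the plates: the hinged plate still flares left, outside the left finger. So an x offset of the grasp is suspected; I check it by projection.

Run:
```python
from h import *
P={'fovy': 64.2022666093236, 'cx': 280.16121891938485, 'cy': 211.05610976094871, 'origin':[394.897,318.861,468.842],'attitude':[2.85225635e+00, 1.95005570e-03, 1.36757927e+00]}
yaw=np.radians(-12.29);x=np.array([np.cos(yaw),np.sin(yaw),0]);y=np.array([-x[1],x[0],0])
o=np.array([477.6,306.6,100]);z=np.array([0,0,1])
for a in (-9,9): print('w1 hinge top',a,proj('w',o+a*x-28*y+58*z,P),'fixed',proj('w',o+a*x+13*y+58*z,P),'base',proj('w',o+a*x+13*y+10*z,P))
for a in (-9,9): print('now hinge top',a,proj('wrist',o+a*x-28*y+58*z),'fixed',proj('wrist',o+a*x+13*y+58*z))
s=manip.read_state();T=R.from_euler('xyz',s['eef_rot']).as_matrix();print(s['finger_gap'],s['eef_pos'],s['wrist_force'])
for v in [(8,-9,14),(-8,-9,14),(8,-9,0),(-8,-9,0),(8,-20,14)]: print(v,proj('wrist',s['eef_pos']+T@np.array(v)))
```

```text
w1 hinge top -9 [256.4 192.6] fixed [299.4 193.1] base [297.1 182.8]
w1 hinge top 9 [256.6 210.7] fixed [298.9 211.2] base [296.7 198.8]
now hinge top -9 [233.2 249.7] fixed [304.7 249.9]
now hinge top 9 [234.3 278. ] fixed [304.  278.2]
18.50773125086957 [476.95991431 306.19527029 136.33882227] [0.65455379 2.32751299 2.26493387]
(8, -9, 14) [267.6 229.5]
(-8, -9, 14) [267.9 251.4]
(8, -9, 0) [266.8 237. ]
(-8, -9, 0) [267.1 260. ]
(8, -20, 14) [251.4 229.5]
```

Run:
```python
from h import *
s=manip.read_state();T=R.from_euler('xyz',s['eef_rot']).as_matrix();P=manip.camera_params('wrist')
print('cam in tool',T.T@(P['origin']-s['eef_pos']), s['finger_gap'])
C=R.from_euler('xyz',P['attitude']).as_matrix()
for r,d in [(249,228),(249,194),(249,185),(249,175)]:
    p=np.array(P['origin'])+C@np.array([0,(r-P['cy'])/335*d,d]); print(d,np.round(T.T@(p-s['eef_pos']),1))
for v in [(37,0,-83),(37,0,-60),(0,0,-83),(0,47,-83)]: print(v,proj('wrist',s['eef_pos']+T@np.array(v)))
i=cv2.imread('pics/w1.png'); print(i[252,185:215].tolist()[::3], i[252,350:380].tolist()[::3])
i=cv2.imread('pics/w1.png',0)
for r in (244,248,252,260,280): print(r,np.where(i[r,150:410]<45)[0]+150)
```

```text
cam in tool [  84.74769275   -0.28553443 -199.25641487] 18.50773125086957
228 [-5.3 -0.5 11.8]
194 [  8.2  -0.5 -19.7]
185 [ 11.7  -0.5 -28. ]
175 [ 15.7  -0.5 -37.3]
(37, 0, -83) [281.3 244.4]
(37, 0, -60) [281.2 224.4]
(0, 0, -83) [281.3 329.3]
(0, 47, -83) [397.3 329.3]
[[62, 64, 63], [64, 66, 67], [61, 63, 63], [30, 30, 32], [11, 11, 15], [129, 140, 146], [91, 101, 105], [74, 80, 82], [68, 76, 76], [68, 74, 75]] [[114, 120, 113], [114, 120, 114], [113, 120, 114], [109, 115, 110], [44, 46, 43], [15, 16, 14], [52, 53, 56], [61, 63, 61], [64, 65, 66], [62, 64, 66]]
244 []
248 []
252 [194 195 196 197 362 363 364 365 366 367]
260 [189 190 191 192 193 194 195 196 197 198 362 363 364 365 366 367 368 369
 370 371 372]
280 [177 178 179 180 181 182 183 184 185 186 187 188 189 190 191 192 193 194
 195 364 365 366 367 368 369 370 371 372 373 374 375 376 377 378 379 380
 381 382 383 384]
```

Run:
```python
from h import *
s=manip.read_state();T=R.from_euler('xyz',s['eef_rot']).as_matrix()
for z in (14,0,-20,-40): print(z,[ (proj('scene',s['eef_pos']+T@np.array((0,yy,z)))-[350,200])*4.444 for yy in (-9,9)])
o=np.array([477.6,306.6,100]);yaw=np.radians(-12.29);x=np.array([np.cos(yaw),np.sin(yaw),0]);y=np.array([-x[1],x[0],0])
print('plates',[(proj('scene',o+yy*y+np.array([0,0,58]))-[350,200])*4.444 for yy in (-28,13)],'dial',(proj('scene',o+30*x+16*y+[0,0,14])-[350,200])*4.444)
```

```text
14 [array([143.9856, 181.7596]), array([167.9832, 198.6468])]
0 [array([148.4296, 168.872 ]), array([172.8716, 185.7592])]
-20 [array([155.54  , 150.2072]), array([179.982 , 167.0944])]
-40 [array([162.6504, 130.6536]), array([187.5368, 147.9852])]
plates [array([130.6536, 131.5424]), array([186.648 , 170.6496])] dial [146.2076 243.0868]
```

```bash
python3 -m creep '[[0,[0,0,-0.5],0],[0.2,[0,0,-2],0],[0.4,[0,0,-6],0],[0.4,[0,0,-7],0],[0.4,[0,0,-7],0],[0.4,[0,0,-7],0]]'
python3 - <<'E'
from h import *
s=manip.read_state();T=R.from_euler('xyz',s['eef_rot']).as_matrix();P=manip.camera_params('wrist');w=manip.camera('wrist')[:,:,::-1].copy();c=manip.camera('scene')[:,:,::-1].copy()
cv2.imwrite('pics/s4.png',c);cv2.imwrite('pics/w4.png',w);g=s['finger_gap'];print(g,s['eef_pos'])
c=cv2.resize(c[150:290,320:460],(560,560),interpolation=cv2.INTER_CUBIC)
for z,col in [(14,(0,0,255)),(-20,(0,255,0))]:
  for yy in (-g/2,g/2):
    for xx in (-8,8):
      q=proj('scene',s['eef_pos']+T@np.array((xx,yy,z)));cv2.circle(c,tuple(int(v) for v in (q-[320,150])*4),3,col,-1)
cv2.imwrite('pics/m4.png',c)
E
```

```text
clock: 5.25
eef_pos: [476.5, 305.8, 205.1]
eef_rot: [-3.14, -0.001, 2.931]
wrist_force: [0.2, 0.3, -0.2]
finger_gap: 63.4
finger_force: 0.0
63.36496693996714 [476.5498559  305.80285174 205.07685905]
```

View pics/m4.png

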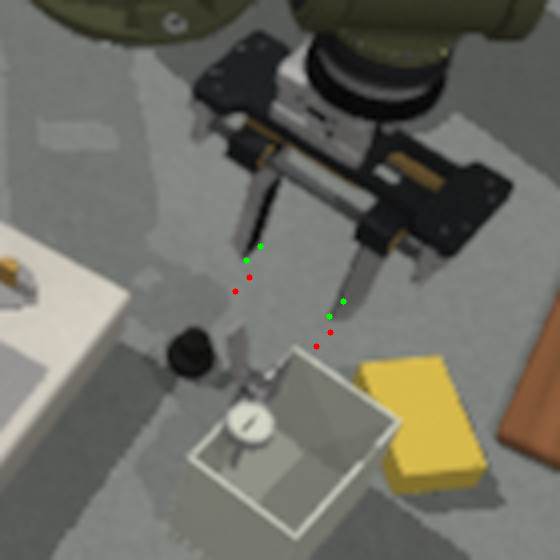

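The green marks (34 mm behind the stated fingertip point) coincide with the real fingertips, at about (245,255) and (330,318). So the true tip sits about 20 mm behind the reported TCP. I correct for this: tips 34 mm higher than assumed.

```bash
python3 -m creep '[[0.35,[-0.1,-1.05,0],0],[0.3,[-0.1,-1.05,3],0],[0.3,[-0.1,-1.05,6],0],[0.3,[-0.1,-1.05,9],0],[0.3,[-0.1,-1.05,10.2],0],[0.25,[-0.1,-1.05,10.2],0],[0.2,[-0.1,-1.05,10.2],0],[0.15,[-0.1,-1.05,10.2],0],[0.1,[-0.1,-1.05,10.2],0]]' 25; python3 -m creep '[[0.1,[0,0,0],0],[0.05,[0,0.1,0],0],[0,[0,0.2,0],0],[-0.05,[0,0.3,0],0],[-0.1,[0,0.4,0],0],[-0.15,[0,0.55,0],0],[-0.2,[0,0.65,0],0],[-0.26,[0,0.8,0],0],[-0.32,[0,0.95,0],0],[-0.38,[0,1.1,0],0],[-0.44,[0,1.15,0],0],[-0.6,[0,1.15,0],0]]' 25;python3 -m creep '[[-0.6,[0,0,0],0],[-0.6,[0,0,0],0],[-0.6,[0,0,0],0]]' 25
```

```text
clock: 6.25
eef_pos: [476.2, 295.9, 105.4]
eef_rot: [3.14, 0.001, 2.931]
wrist_force: [0.4, 0.5, 0.7]
finger_gap: 51.8
finger_force: 0.0
clock: 7.45
eef_pos: [478.3, 307.2, 104.4]
eef_rot: [3.141, 0.0, 2.931]
wrist_force: [1.8, 3.1, 5.6]
finger_gap: 27.7
finger_force: 25.0
clock: 7.75
eef_pos: [478.2, 307.2, 104.5]
eef_rot: [3.141, 0.0, 2.931]
wrist_force: [0.2, 3.8, 4.7]
finger_gap: 27.8
finger_force: 25.0
```

```bash
python3 -m creep '[[-0.6,[0,0.2,-1],0],[-0.6,[0,0.3,-3],0],[-0.6,[0,0.3,-6],0],[-0.6,[0,0.3,-10],0],[-0.6,[0,0.3,-13],0],[-0.6,[-3,-2.5,-13],0],[-0.6,[-6,-5,-13],0],[-0.6,[-9,-8,-13],0],[-0.6,[-12,-10.5,-13],0],[-0.6,[-15,-13,-13],0],[-0.6,[-18,-16,-13],0],[-0.6,[-21,-18.5,-13],0]]' 25;python3 -m creep '[[-0.6,[-2,-2,0],0],[-0.6,[-4,-3.5,0],0],[-0.6,[-6,-5,0],0],[-0.6,[-6.5,-5.7,0],0],[-0.6,[-6.5,-5.7,0],0],[-0.6,[-6.5,-5.7,0],0]]' 25
python3 - <<'E'
from h import *
import json
s=manip.read_state();P=manip.camera_params('wrist');w=manip.camera('wrist')[:,:,::-1]
cv2.imwrite('pics/w5.png',w);json.dump({k:np.array(v).tolist() for k,v in P.items()},open('P5.json','w'));print(s['eef_pos'],s['finger_gap'])
E
```

```text
clock: 8.95
eef_pos: [645.1, 80.1, 234.3]
eef_rot: [-3.141, -0.001, 2.93]
wrist_force: [0.5, 0.8, -0.1]
finger_gap: 27.6
finger_force: 25.0
clock: 9.55
eef_pos: [695.8, 13.5, 234.3]
eef_rot: [-3.142, -0.001, 2.931]
wrist_force: [-0.1, 0.2, -1.2]
finger_gap: 27.1
finger_force: 24.9
[695.83315574  13.47682465 234.263248  ] 27.123636809474096
```

View pics/w5.png

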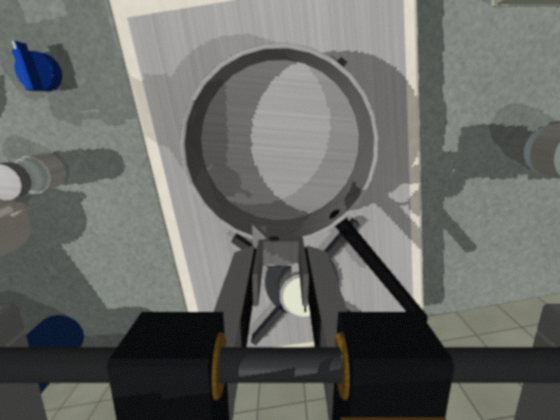

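The wrist view shows the clip held upright. The pan rim is a light ring: left (182,142), right (378,143), top (281,45), with the handle going to lower right from (340,225).

Run:
```python
from h import *
import json
from scipy.optimize import least_squares
P=json.load(open('P5.json')); g=cv2.GaussianBlur(cv2.imread('pics/w5.png',0),(3,3),0).astype(float)
pts=[]
for a in list(range(160,385,10)):
    t=np.radians(a); rr=np.arange(80,106,.5)
    pr=cv2.remap(g.astype('float32'),(280.5+rr*np.cos(t)).astype('float32')[None],(143+rr*np.sin(t)).astype('float32')[None],1)[0]
    d=np.diff(pr); k=np.argmax(pr[10:44])+10
    if a%40==0: print(a,pr[::2].astype(int).tolist())
    pts.append((a,rr[k]))
print(pts)
uv=np.array([(280.5+r*np.cos(np.radians(a)),143+r*np.sin(np.radians(a))) for a,r in pts])
def res(p):
    q=np.array([onz('w',u,v,p[2],P) for u,v in uv]); return np.hypot(q[:,0]-p[0],q[:,1]-p[1])-83
s=least_squares(res,[638,24,140],loss='soft_l1'); print(s.x,np.round(s.fun,1))
o=onz('w',280,143,140,P);print(o)
```

```text
160 [59, 55, 56, 57, 57, 56, 55, 54, 52, 51, 51, 52, 52, 52, 55, 70, 94, 118, 136, 147, 153, 156, 157, 156, 155, 155]
200 [78, 67, 57, 51, 49, 49, 49, 49, 49, 50, 51, 54, 55, 54, 58, 74, 99, 121, 134, 138, 137, 135, 135, 136, 138, 139]
240 [109, 108, 101, 85, 70, 61, 59, 59, 58, 58, 58, 58, 58, 60, 70, 91, 120, 145, 155, 154, 148, 142, 141, 142, 143, 143]
280 [144, 126, 107, 87, 72, 65, 65, 65, 64, 63, 63, 64, 64, 71, 89, 116, 139, 152, 154, 153, 153, 157, 161, 162, 163, 163]
320 [114, 97, 87, 83, 83, 82, 83, 84, 84, 84, 84, 85, 92, 111, 133, 149, 152, 144, 130, 116, 109, 107, 106, 106, 107, 107]
360 [92, 92, 92, 92, 91, 90, 90, 91, 91, 92, 92, 96, 108, 127, 143, 148, 142, 128, 115, 108, 106, 107, 106, 106, 106, 107]
[(160, np.float64(101.5)), (170, np.float64(99.0)), (180, np.float64(99.5)), (190, np.float64(99.0)), (200, np.float64(99.5)), (210, np.float64(99.0)), (220, np.float64(99.0)), (230, np.float64(99.0)), (240, np.float64(98.5)), (250, np.float64(98.5)), (260, np.float64(98.5)), (270, np.float64(101.5)), (280, np.float64(101.5)), (290, np.float64(101.5)), (300, np.float64(97.0)), (310, np.float64(96.0)), (320, np.float64(96.0)), (330, np.float64(96.0)), (340, np.float64(95.5)), (350, np.float64(95.0)), (360, np.float64(94.5)), (370, np.float64(95.0)), (380, np.float64(95.5))]
[644.54070579  22.30620945 144.06190234] [ 2.1 -0.2  0.2 -0.3  0.1 -0.4 -0.4 -0.4 -0.7 -0.5 -0.3  2.1  2.4  2.7
 -0.1 -0.5 -0.1  0.2  0.1 -0.2 -0.6 -0.2  0.1]
[638.59320193  24.95119906 140.        ]
```

Run:
```python
from h import *
import json
from scipy.optimize import least_squares
P=json.load(open('P5.json')); 
def edge(fn,c,angs,r0,r1,wt=1):
    g=cv2.imread(fn,0).astype('float32'); uv=[]
    for a in angs:
        t=np.radians(a); rr=np.arange(r0,r1,.25)
        pr=cv2.remap(g,(c[0]+rr*np.cos(t)).astype('float32')[None],(c[1]+rr*np.sin(t)).astype('float32')[None],1)[0]
        d=cv2.GaussianBlur(np.gradient(pr)[None],(9,1),0)[0]; uv.append((c[0]+rr[d.argmax()]*np.cos(t),c[1]+rr[d.argmax()]*np.sin(t)))
    return np.array(uv)
W=edge('pics/w5.png',(280.5,143),range(160,385,10),88,104)
T=edge('pics/top0.png',(268,180),list(range(0,200,15))+list(range(270,360,15)),28,37)
Pt=manip.camera_params('top')
def r1(p,uv,n,PP):
    q=np.array([onz(n,u,v,p[2],PP) for u,v in uv]); return np.hypot(q[:,0]-p[0],q[:,1]-p[1])-81
s=least_squares(lambda p:r1(p,W,'w',P),[638,24,140],loss='soft_l1'); print('wrist',s.x,np.round(s.fun,1))
for z in (132,136,140,144,148):
    a=least_squares(lambda p:r1([p[0],p[1],z],W,'w',P),[638,24],loss='soft_l1');b=least_squares(lambda p:r1([p[0],p[1],z],T,'top',Pt),[638,24],loss='soft_l1')
    print(z,a.x,a.cost,b.x,b.cost)
```

```text
wrist [644.92467281  22.82696272 142.81836083] [ 0.  -0.1  0.2 -0.   0.  -0.2  0.2  0.  -0.3 -0.1  0.4 -0.1 -0.1 -0.
  0.  -0.1  0.2  0.2  0.1 -0.2 -0.1  0.   0. ]
132 [642.65936081  23.32293954] 21.975395036996375 [645.72697988  23.482667  ] 77.25679974861417
136 [643.47364274  23.147856  ] 11.337469188020439 [644.82697153  23.5176713 ] 74.38229875984568
140 [644.32295324  22.95374053] 2.81661927852838 [643.82408057  23.5417534 ] 72.01628763240417
144 [645.17729568  22.77817317] 0.7624803562095974 [642.68618013  23.54335383] 70.2055251147377
148 [646.06935116  22.61631891] 7.124001342294569 [641.42078466  23.53911477] 68.88874752825473
```

Run:
```python
from h import *
s=manip.read_state();T=R.from_euler('xyz',s['eef_rot']).as_matrix()
print('dial pred',proj('wrist',s['eef_pos']+T@np.array([-30,16,-9.6])),proj('wrist',s['eef_pos']+T@np.array([-30,16-17,-9.6])),proj('wrist',s['eef_pos']+T@np.array([-30+17,16,-9.6])))
i=cv2.imread('pics/w5.png'); m=((i.min(2)>150)&(i.max(2).astype(int)-i.min(2)<45)).astype('uint8')[260:330,255:340]
n,l,st,ce=cv2.connectedComponentsWithStats(m); print([(st[k].tolist(),(ce[k]+[255,260]).tolist()) for k in range(1,n) if st[k][4]>60])
yaw=s['eef_rot'][2]; ph=yaw-np.pi-np.pi/2; u=np.array([np.cos(ph),np.sin(ph)])
for d in (4,1):
  p=np.array([644.8,22.9])+u*(83-d); print(d,p,need([p[0],p[1],149],yaw))
```

```text
dial pred [306.  297.9] [279.5 297.9] [306.6 273.9]
[([26, 16, 29, 54, 927], [294.5846817691478, 303.9137001078749]), ([0, 27, 15, 31, 173], [261.77456647398844, 303.32947976878614]), ([19, 59, 14, 11, 87], [281.91954022988506, 325.2298850574713])]
4 [628.33484186 -54.3651187 ] (array([ 5.18, -8.07,  8.55]), np.float64(-0.0))
1 [627.70958269 -57.29923713] (array([ 5.18, -8.37,  8.55]), np.float64(-0.0))
```

```bash
python3 -m creep '[[-0.6,[2,-3,0],0],[-0.6,[4,-6,0],0],[-0.6,[5.2,-8.1,0],0],[-0.6,[5.2,-8.1,0],0],[-0.6,[5.2,-8.1,3],0],[-0.6,[5.2,-8.1,6],0],[-0.6,[5.2,-8.1,7.5],0],[-0.6,[5.2,-8.1,8.2],0],[-0.6,[5.2,-8.1,8.4],0],[-0.6,[5.2,-8.1,8.4],0]]' 25;python3 -m creep '[[-0.6,[0,0,0.1],0],[-0.6,[0,0,0.2],0],[-0.6,[0,0,0.2],0]]' 25
```

```text
clock: 10.6
eef_pos: [629.1, -55.4, 151.2]
eef_rot: [3.142, 0.001, 2.931]
wrist_force: [0.5, 0.4, -0.2]
finger_gap: 28.0
finger_force: 24.9
clock: 10.9
eef_pos: [629.1, -55.6, 149.5]
eef_rot: [3.141, 0.002, 2.931]
wrist_force: [-0.3, 1.1, 4.5]
finger_gap: 28.0
finger_force: 25.0
```

```bash
python3 -m creep '[[-0.6,[0,0,0.1],0],[-0.6,[0,0,0.1],0],[-0.6,[0,0,0.1],0]]' 25; python3 -m creep '[[-0.6,[0,-0.1,0],0],[-0.6,[0,-0.2,0],0],[-0.6,[0,-0.3,0],0],[-0.6,[0,-0.3,0],0]]' 25
```

```text
clock: 11.2
eef_pos: [629.2, -55.5, 149.3]
eef_rot: [3.141, 0.003, 2.931]
wrist_force: [-2.7, 2.2, 12.8]
finger_gap: 27.8
finger_force: 25.0
clock: 11.6
eef_pos: [629.2, -56.7, 149.3]
eef_rot: [3.138, 0.004, 2.931]
wrist_force: [1.8, 10.6, 10.6]
finger_gap: 27.8
finger_force: 25.0
```

```bash
python3 -m creep '[[-0.5,[0,0.1,-0.05],0],[-0.35,[0,0.1,-0.05],0],[-0.25,[0,0.1,-0.05],0],[-0.15,[0,0.1,-0.05],0],[-0.05,[0,0.05,-0.05],0],[0.1,[0,-0.2,-0.05],0],[0.25,[0,-0.6,-0.05],0],[0.4,[0,-0.8,-0.05],0],[0.5,[0,-0.9,-0.05],0],[0.5,[0,-0.9,-0.05],0]]' 25; python3 -m creep '[[0.6,[0,0,-2],0],[0.6,[0,0,-6],0],[0.6,[0,0,-10],0],[0.6,[0,0,-10],0]]' 25; python3 -c "
from h import *
a=manip.camera('wrist')[:,:,::-1]; b=manip.camera('scene')[190:290,220:320,::-1]
cv2.imwrite('pics/m6.png',np.hstack([a[0:400,80:480],cv2.resize(b,(400,400),interpolation=2)])); print(manip.camera_params('wrist'))"
```

```text
clock: 12.6
eef_pos: [626.0, -67.5, 147.7]
eef_rot: [-3.142, -0.0, 2.931]
wrist_force: [-0.5, 0.6, 0.4]
finger_gap: 70.7
finger_force: 0.0
clock: 13.0
eef_pos: [627.6, -67.4, 253.9]
eef_rot: [3.141, 0.009, 2.931]
wrist_force: [-0.4, -0.2, 0.3]
finger_gap: 75.2
finger_force: 0.0
{'fovy': 64.2022666093236, 'cx': 280.16121891938485, 'cy': 211.05610976094871, 'origin': array([543.0426733 , -49.76187693, 447.28360375]), 'attitude': array([2.85003489e+00, 8.81258742e-04, 1.35943864e+00])}
```

View pics/m6.png

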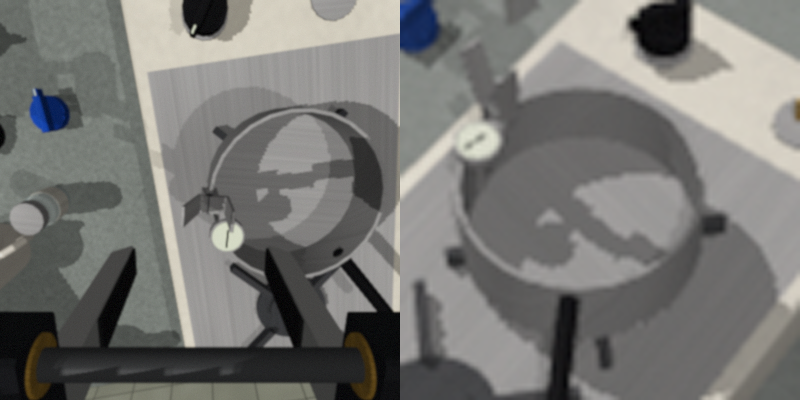

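The thermometer sits on the rim at (228,235) in the left crop, its dial and stem inside the pan and the gripper clear of it. Now I measure the valve, by numbers only.

```bash
python3 -m creep '[[0.2,[3.5,3.4,0],0],[0.2,[7,6.8,0],0],[0.2,[10.5,10.2,0],0],[0.2,[13.9,13.6,0],0],[0.2,[13.9,13.6,3],0],[0.2,[13.9,13.6,6],0],[0.2,[13.9,13.6,9.5],0],[0.2,[13.9,13.6,12],0],[0.2,[13.9,13.6,14.4],0],[0.2,[13.9,13.6,14.4],0],[0.2,[13.9,13.6,14.4],0],[0.2,[13.9,13.6,14.4],0]]'
cat > valve.py <<'E'
from h import *
import json
P=manip.camera_params('wrist');i=manip.camera('wrist')[:,:,::-1].copy();cv2.imwrite('pics/v.png',i)
h=cv2.cvtColor(i,cv2.COLOR_BGR2HSV); m=cv2.inRange(h,(8,90,60),(28,255,255)); v=h[:,:,2]
n,l,st,ce=cv2.connectedComponentsWithStats(m)
for k in range(1,n):
    if st[k][4]<60: continue
    print(st[k],ce[k],np.round(onz('w',*ce[k],90,P),1))
json.dump({k:np.array(x).tolist() for k,x in P.items()},open('Pv.json','w'))
E
python3 valve.py
```

```text
clock: 14.3
eef_pos: [519.0, 94.8, 104.8]
eef_rot: [3.141, 0.001, 2.931]
wrist_force: [-0.8, 0.5, 0.0]
finger_gap: 56.6
finger_force: 0.0
[265 141  27  20 418] [278.01196172 151.63636364] [459.9 105.6  90. ]
[147 341  11  58 230] [150.9826087  372.55652174] [606.1 -27.5  90. ]
[404 343  10  56 235] [409.62553191 373.69787234] [649.4 169.7  90. ]
```

Run:
```python
from h import *
import json
i=cv2.imread('pics/v.png');h=cv2.cvtColor(i,cv2.COLOR_BGR2HSV)
for r in range(138,164): print(r,' '.join('%3d'%x if s>90 else '  .' for x,s in zip(h[r,262:296,2],h[r,262:296,1])))
g=cv2.imread('pics/v.png',0); print(g[152,225:335:3].tolist()); print(g[105:205:3,278].tolist())
```

```text
138   .   .   .   .   .   .   .   .   .   .   .   .   .   .   .   .   .   .   .   .   .   .   .   .   .   .   .   .   .   .   .   .   .   .
139   .   .   .   .   .   .   .   .   .   .   .   .   .   .   .   .   .   .   .   .   .   .   .   .   .   .   .   .   .   .   .   .   .   .
140   .   .   .   .   .   .   .   .   .   .   .   .   .   .   .   .   .   .   .   .   .   .   .   .   .   .   .   .   .   .   .   .   .   .
141   .   .   .   .   .   .   .   .   .   .   .   .   .   .   .   .  84  77   .   .   .   .   .   .   .   .   .   .   .   .   .   .   .   .
142   .   .   .   .   .   .   .   .   .   .   .   .  87  78  72  70  70  68  68  64  64  70   .   .   .   .   .   .   .   .   .   .   .   .
143   .   .   .   .   .   .   .   .   .   .  90  82  77  75  75  78  77  79  75  71  69  67  65  69   .   .   .   .   .   .   .   .   .   .
144   .   .   .   .   .   .   .   .   .  93  88  85  90  93  98 104 109 107 101  97  88  82  75  69  68   .   .   .   .   .   .   .   .   .
145   .   .   .   .   .   .   .   .  96  91  95 105 115 123 130 135 137 136 129 126 117 107  95  81  73  69   .   .   . 
[... 2187 characters left out ...]
   .   .   .   .   .   .   .   .   .   .   .   .   .   .   .   .   .   .
162   .   .   .   .   .   .   .   .   .   .   .   .   .   .   .   .   .   .   .   .   .   .   .   .   .   .   .   .   .   .   .   .   .   .
163   .   .   .   .   .   .   .   .   .   .   .   .   .   .   .   .   .   .   .   .   .   .   .   .   .   .   .   .   .   .   .   .   .   .
[166, 165, 168, 165, 167, 164, 166, 130, 114, 115, 113, 112, 112, 111, 95, 106, 112, 111, 113, 110, 110, 100, 69, 108, 88, 89, 89, 97, 98, 112, 174, 180, 187, 187, 189, 185, 187]
[182, 184, 184, 185, 161, 118, 115, 114, 114, 114, 117, 117, 73, 82, 116, 113, 109, 114, 112, 117, 114, 117, 113, 111, 110, 113, 113, 137, 161, 161, 163, 161, 162, 161]
```

```bash
cat > fl.py <<'E'
from h import *
import json,sys
P=json.load(open('Pv.json'));i=cv2.imread('pics/v.png').astype(float);f=i[:,:,2]-i[:,:,0]   # R-B: brass vs grey
e=[]
for c in range(268,290):
    p=f[150:170,c]; a=np.median(p[:5]); b=np.median(p[-6:]); t=(a+b)/2; k=np.where(p>t)[0].max(); e.append((c,150+k+(p[k]-t)/(p[k]-p[k+1])))
e=np.array(e); print(np.round(e[:,1],1))
q=np.array([onz('w',u,v,90,P)[:2] for u,v in e]); vx,vy,x0,y0=cv2.fitLine(q.astype('float32'),cv2.DIST_HUBER,0,.01,.01).ravel()
if vy<0: vx,vy=-vx,-vy
yaw=np.arctan2(-vx,vy); print('flat dir',vx,vy,'valve yaw',np.degrees(yaw),'pt',x0,y0)
n=np.array([np.cos(yaw),np.sin(yaw)]); 
m=(f>35).astype('uint8')[135:165,255:300]; c=np.argwhere(m)[:,::-1]+[255,135]
w=np.array([onz('w',u,v,90,P)[:2] for u,v in c]); t=np.array([-n[1],n[0]])
print('across', (w@t).min(),(w@t).max(),'along n',(w@n).min(),(w@n).max(), 'flat',np.dot([x0,y0],n))
g=cv2.GaussianBlur(i.astype('uint8'),(3,3),0); gg=cv2.cvtColor(g,cv2.COLOR_BGR2GRAY).astype('float32'); uv=[]
for a in range(0,360,10):
    r=np.arange(27,40,.25); pr=cv2.remap(gg,(279.5+r*np.cos(np.radians(a))).astype('float32')[None],(151.5+r*np.sin(np.radians(a))).astype('float32')[None],1)[0]
    d=np.gradient(pr); k=d.argmax(); uv.append((279.5+r[k]*np.cos(np.radians(a)),151.5+r[k]*np.sin(np.radians(a))))
b=np.array([onz('w',u,v,68,P)[:2] for u,v in uv])
from scipy.optimize import least_squares
s=least_squares(lambda p:np.hypot(*(b-p[:2]).T)-p[2],[460,105,24],loss='soft_l1',f_scale=.5);print('bezel',s.x,np.round(s.fun,1))
print('flat expected 1.5 from axis:',np.dot([x0,y0]-s.x[:2],n))
E
python3 fl.py
```

```text
[160.4 160.3 160.2 160.1 160.  160.  160.  159.9 159.8 159.7 159.4 159.3
 159.2 159.2 159.1 159.1 159.  159.  158.9 158.8 158.8 158.9]
flat dir 0.13098314 0.99138457 valve yaw -7.5264077 pt 464.81403 104.83789
across 156.20816032294547 173.10066510706858 along n 435.96254989127243 447.3661307593923 flat 447.07745
bezel [463.43072698 105.69053163  23.81600649] [-0.2 -0.6 -0.1  0.1 -0.5 -0.2 -0.3 -0.5  0.6 -0.   0.   0.2  0.1 -0.
  0.   0.3 -0.2  0.2 -0.3  0.1 -0.   0.2  0.2  0.2 -0.3  0.  -0.5 -0.8
 -0.3 -0.4  0.2  0.3  0.3  0.4  2.1  4. ]
flat expected 1.5 from axis: 1.4830627730974273
```

```bash
python3 -m creep '[[0.4,[0,0,-4],0],[0.4,[0,-1,-8],0],[0.4,[-1.5,-5,-9.5],0.4],[0.4,[-3,-9.5,-9.5],0.8],[0.4,[-4.5,-14,-9.5],1.2],[0.4,[-6,-18.5,-9.5],1.6],[0.4,[-7.5,-23,-9.5],2],[0.4,[-9,-27.5,-9.5],2.4],[0.4,[-10.5,-32,-9.5],2.8],[0.4,[-12,-36.5,-9.5],3.2],[0.4,[-13.3,-41,-8],3.6],[0.4,[-14,-43.2,-6],3.6]]'; python3 -m creep '[[0.4,[0,0,1.5],0],[0.4,[0,0,1.5],0],[0.4,[0,0,1.5],0],[0.4,[0,0,1.5],0]]'
cat > kn.py <<'E'
from h import *
import json
s=manip.read_state();P=manip.camera_params('wrist');i=manip.camera('wrist')[:,:,::-1].copy();cv2.imwrite('pics/k.png',i)
json.dump({k:np.array(x).tolist() for k,x in P.items()},open('Pk.json','w'))
m=cv2.inRange(i,(0,0,0),(38,38,38)); m[250:]=0
n,l,st,ce=cv2.connectedComponentsWithStats(m)
for k in range(1,n):
    if st[k][4]>150: print(st[k],ce[k],np.round(onz('w',*ce[k],25,P),1))
print(s['eef_pos'],s['eef_rot'][2],proj('w',[515,-327,18],P))
E
python3 kn.py
```

```text
clock: 15.55
eef_pos: [565.0, -360.8, 164.9]
eef_rot: [-3.141, 0.003, 2.613]
wrist_force: [-0.4, -0.6, -1.3]
finger_gap: 65.4
finger_force: 0.0
clock: 15.95
eef_pos: [565.8, -356.1, 150.6]
eef_rot: [-3.141, 0.002, 2.618]
wrist_force: [-0.8, -0.2, 0.2]
finger_gap: 65.8
finger_force: 0.0
[ 258  120   42   46 1454] [278.34181568 141.66781293] [ 515.8 -330.3   25. ]
[ 565.8451731  -356.12585478  150.63790828] 2.617951513525414 [280.9 138.6]
```

Run:
```python
from h import *
g=cv2.imread('pics/k.png',0)
for r in range(114,178,2): print(r,' '.join('%3d'%x for x in g[r,250:312:2]))
```

```text
114 144 147 143 134 130 136 140 139 136 132 140 143 148 145 142 133 115  98  94  93  91  93  94  96  93  93  95  94  90  92 115
116 141 134 127 122 125 130 133 128 126 128 130 135 138 134 120 100  92  93  90  91  94  94  98  93  93  91  93  91  91  90 112
118 142 133 123 121 123 126 129 127 127 127 124 115 107  81  72  75  85  89  95  94  94  91  96  96  92  89  88  88  90  96 128
120 145 141 127 123 121 124 126 125 124 114  91  61  36  21  20  29  32  39  63  90  94  94  96  96  94  90  91  91  89  91 114
122 147 140 130 126 122 121 124 121  99  54  25  16  19  17  18  16  12  12  19  41  72  92  96  94  94  90  93  89  90  92 100
124 143 136 125 127 125 124 123  84  39  14  14  17  20  20  20  14  10  13  14  14  23  57  89  97  91  89  90  95  93  92  94
126 134 124 125 130 131 123  86  33  15  16  17  17  19  15  21  16  10  15  15  15   7  25  59  91  91  90  96  98  97  94  93
128 128 122 124 125 129  96  33  18  18  15  13  17  16  18  19  16   8  11  14  10  11  11  23  68  91  91  93  94  96  97  99
130 127 123 124 127 118  57  15  15  16  14  16  19  22  19  16  17  12  15 
[... 2295 characters left out ...]
  82  99 134 140 137 140 141 141 137 141 145 149 147 148 147
168 146 146 144 145 141 141 142 144 144 146 142 145 149 136  97 198 119 114 143 140 138 133 139 139 138 143 145 148 148 149 144
170 147 146 146 142 140 135 137 143 146 146 146 147 148 143  90 178 129 104 142 141 137 141 142 144 145 146 148 151 151 150 145
172 146 146 144 143 142 138 136 141 145 149 151 150 149 142  94 168 146 101 136 139 145 147 150 146 147 146 144 147 150 148 146
174 145 144 144 146 143 140 139 139 145 147 149 149 148 144 125 157 152 126 141 143 144 148 147 146 145 148 145 144 151 151 147
176 145 141 143 146 147 141 139 139 143 146 148 147 145 143 144 146 143 143 143 147 145 147 146 142 142 148 148 145 144 146 144
```

```bash
cat > kf.py <<'E'
from h import *
import json
from scipy.optimize import least_squares
P=json.load(open('Pk.json'));g=cv2.imread('pics/k.png',0).astype('float32');c=(279.,140.);uv=[]
for a in list(range(-50,60,8))+list(range(120,240,8)):
    r=np.arange(14,30,.25);t=np.radians(a);pr=cv2.remap(g,(c[0]+r*np.cos(t)).astype('float32')[None],(c[1]+r*np.sin(t)).astype('float32')[None],1)[0]
    k=np.where(pr>55)[0][0];uv.append((c[0]+r[k]*np.cos(t),c[1]+r[k]*np.sin(t)))
q=np.array([onz('w',u,v,18,P)[:2] for u,v in uv])
s=least_squares(lambda p:np.hypot(*(q-p[:2]).T)-p[2],[515,-328,22],loss='soft_l1',f_scale=.5);print('skirt',s.x,np.round(s.fun,1))
for u,v in [(281,175),(281,168),(280.5,170),(281.5,172)]:
    d=onz('w',u,v,36,P)[:2]-s.x[:2];print(u,v,np.hypot(*d),'yaw',np.degrees(np.arctan2(d[1],d[0])))
b=g.copy(); b=cv2.GaussianBlur(b,(1,5),0); E=[]
for r in range(126,158,2):
    p=b[r-2:r+3,274:292].mean(0); d=np.diff(cv2.GaussianBlur(p[None],(3,1),0)[0]); E.append((274+.5+d.argmin(),r))
E=np.array(E,float);print(E[:,0])
for z in (36,18):
  w=np.array([onz('w',u,v,z,P)[:2] for u,v in E]).astype('float32');vx,vy,_,_=cv2.fitLine(w,cv2.DIST_HUBER,0,.01,.01).ravel();print('edge yaw',z,np.degrees(np.arctan2(vy,vx)))
yk=manip.read_state()['eef_rot'][2];print(need([s.x[0],s.x[1],120],np.radians(150)))
E
python3 kf.py
```

```text
skirt [ 516.62601287 -330.7376563    21.23422792] [ 0.3  0.  -0.   0.1 -0.2 -0.4 -0.1 -0.  -0.  -0.1 -0.1  0.1  0.4  0.1
 -0.2  0.1 -0.2 -0.   0.2 -0.1  0.1  0.   0.   0.2 -0.1 -0.1  0.  -0.1
  0.1]
281 175 29.270707186911796 yaw -25.064861818039457
281 168 22.630572915998187 yaw -23.612694427637432
280.5 170 24.47356690303643 yaw -25.20481930090461
281.5 172 26.462517261027088 yaw -23.510925207186396
[280.5 280.5 280.5 281.5 281.5 281.5 281.5 281.5 281.5 282.5 282.5 283.5
 283.5 283.5 283.5 284.5]
edge yaw 36 -22.718494
edge yaw 18 -22.717775
(array([ 5.53, -0.25,  3.05]), np.float64(-0.0))
```

```bash
python3 -m creep '[[0,[2.5,-0.1,0],-0.5],[-0.1,[5,-0.25,0],-1.2],[-0.2,[5.53,-0.25,3],-1.2],[-0.2,[5.53,-0.25,6],-1.2],[-0.2,[5.53,-0.25,9],-1.2],[-0.2,[5.53,-0.25,12],-1.2],[-0.2,[5.53,-0.25,13.8],-1.2],[-0.2,[5.53,-0.25,14.4],-1.2],[-0.2,[5.53,-0.25,14.4],-1.2],[-0.2,[5.53,-0.25,14.4],-1.2]]' 30; python3 -m creep '[[-0.2,[0,0,0.1],0],[-0.2,[0,0,0.2],0],[-0.2,[0,0,0.2],0],[-0.2,[0,0,0.2],0]]'
```

```text
clock: 17.0
eef_pos: [516.8, -331.7, 6.3]
eef_rot: [-3.141, 0.002, 2.722]
wrist_force: [-0.4, 0.3, -0.6]
finger_gap: 37.6
finger_force: 0.0
clock: 17.4
eef_pos: [516.1, -331.4, 2.9]
eef_rot: [-3.142, 0.0, 2.721]
wrist_force: [0.5, 0.1, 0.1]
finger_gap: 37.7
finger_force: 0.0
```

```bash
python3 -c "
from h import *
print(need([516.6,-330.7,3],np.radians(156)))"
```

```text
(array([-0.02,  0.09, -0.01]), np.float64(-0.02))
```

```bash
python3 -m creep '[[-0.2,[0,0.08,0.1],0],[-0.2,[0,0.08,0.15],0],[-0.2,[0,0.08,0.15],0]]'; python3 -m creep '[[-0.2,[0,0,0.1],0],[-0.2,[0,0,0.1],0]]'; python3 -m creep '[[-0.2,[0,0,0.1],0],[-0.2,[0,0,0.1],0]]'
```

```text
clock: 17.7
eef_pos: [516.3, -330.6, 1.1]
eef_rot: [3.142, -0.0, 2.721]
wrist_force: [-0.1, -0.2, 0.2]
finger_gap: 37.6
finger_force: 0.0
clock: 17.9
eef_pos: [516.3, -330.6, 0.1]
eef_rot: [3.142, -0.0, 2.721]
wrist_force: [-0.3, -0.4, -0.7]
finger_gap: 37.3
finger_force: 0.0
clock: 18.1
eef_pos: [516.3, -330.6, -0.9]
eef_rot: [3.142, -0.0, 2.721]
wrist_force: [0.2, -0.2, -0.0]
finger_gap: 37.3
finger_force: 0.0
```

```bash
python3 -m creep '[[-0.5,[0,0,-0.05],0],[-0.8,[0,0,-0.05],0],[-1,[0,0,-0.05],0],[-1,[0,0,-0.05],0],[-1,[0,0,-0.05],0],[-1,[0,0,-0.05],0],[-1,[0,0,-0.05],0],[-1,[0,0,-0.05],0]]' 40
```

```text
clock: 18.9
eef_pos: [516.3, -330.7, -0.3]
eef_rot: [3.142, -0.0, 2.721]
wrist_force: [-0.0, 0.7, 0.9]
finger_gap: 9.6
finger_force: 40.0
```

```bash
python3 -m creep '[[-1,[0,0,-1],0],[-1,[0,0,-4],0],[-1,[0,0,-8],0],[-1,[1,1.5,-12],0],[-1,[3,5,-16],-0.3],[-1,[5.2,8.7,-16],-0.7],[-1,[7.5,12.5,-16],-1],[-1,[9.7,16.2,-16],-1.4],[-1,[12,20,-16],-1.8],[-1,[14.2,23.7,-16],-2.2],[-1,[16.5,27.4,-16],-2.5],[-1,[18.7,31.2,-16],-3]]' 40; python3 -c "
from h import *
print(need([463.1,105.5,160],np.radians(172.5)))"
```

```text
clock: 20.1
eef_pos: [472.3, 32.1, 160.6]
eef_rot: [3.141, 0.001, 2.984]
wrist_force: [0.5, -0.2, -0.5]
finger_gap: 9.6
finger_force: 40.0
(array([2.06, 7.11, 0.06]), np.float64(-0.3))
```

```bash
python3 -m creep '[[-1,[1,3.5,0],-0.15],[-1,[2,7.1,0],-0.3],[-1,[2.06,7.1,2],-0.3],[-1,[2.06,7.1,4.5],-0.3],[-1,[2.06,7.1,6],-0.3],[-1,[2.06,7.1,6],-0.3],[-1,[2.06,7.1,6],-0.3]]' 40; python3 -c "
from h import *
print(need([463.1,105.5,89],np.radians(172.5)),manip.read_state()['eef_pos'])"
```

```text
clock: 20.8
eef_pos: [464.0, 103.8, 100.7]
eef_rot: [3.141, 0.001, 3.009]
wrist_force: [0.7, 0.7, -0.2]
finger_gap: 9.5
finger_force: 40.0
(array([0.12, 0.15, 1.17]), np.float64(-0.02)) [464.04157853 103.84468359 100.69255883]
```

```bash
python3 -m creep '[[-1,[0.11,0.16,0.3],0],[-1,[0.11,0.16,0.7],0],[-1,[0.11,0.16,0.9],0],[-1,[0.11,0.16,0.9],0]]' 40; python3 -m creep '[[-1,[0,0,0.1],0],[-1,[0,0,0.2],0],[-1,[0,0,0.2],0]]'; python3 -m creep '[[-1,[0,0,0.1],0],[-1,[0,0,0.2],0],[-1,[0,0,0.2],0]]'
```

```text
clock: 21.2
eef_pos: [462.8, 105.6, 90.6]
eef_rot: [-3.142, -0.0, 3.009]
wrist_force: [-0.6, -0.4, 0.2]
finger_gap: 9.7
finger_force: 40.0
clock: 21.5
eef_pos: [462.9, 105.6, 88.7]
eef_rot: [3.142, 0.0, 3.009]
wrist_force: [-0.6, -0.4, -1.8]
finger_gap: 9.6
finger_force: 40.0
clock: 21.8
eef_pos: [462.9, 105.5, 86.7]
eef_rot: [3.142, 0.0, 3.009]
wrist_force: [0.9, -0.5, -0.3]
finger_gap: 9.6
finger_force: 40.0
```

```bash
python3 -m creep '[[-1,[0,0,0.1],0],[-1,[0,0,0.2],0],[-1,[0,0,0.2],0]]'; python3 -m creep '[[-1,[0,0,0.1],0],[-1,[0,0,0.2],0],[-1,[0,0,0.2],0]]'; python3 -m creep '[[-1,[0,0,0.1],0],[-1,[0,0,0.2],0],[-1,[0,0,0.2],0]]'
```

```text
clock: 22.1
eef_pos: [462.9, 105.6, 84.6]
eef_rot: [-3.142, 0.0, 3.009]
wrist_force: [1.5, 0.3, -0.5]
finger_gap: 9.6
finger_force: 40.0
clock: 22.4
eef_pos: [462.9, 105.5, 82.6]
eef_rot: [-3.142, -0.0, 3.009]
wrist_force: [1.5, -0.4, -1.2]
finger_gap: 10.0
finger_force: 40.0
clock: 22.7
eef_pos: [462.9, 105.6, 80.6]
eef_rot: [3.142, 0.0, 3.009]
wrist_force: [2.9, -0.7, -1.6]
finger_gap: 9.7
finger_force: 40.0
```

```bash
python3 -m creep '[[-1,[-0.05,0,0.1],0],[-1,[-0.05,0,0.3],0],[-1,[-0.05,0,0.4],0],[-1,[-0.05,0,0.4],0]]'; python3 -m creep '[[-1,[0,0,0.1],0],[-1,[0,0,0.2],0],[-1,[0,0,0.2],0]]'; python3 -m creep '[[-1,[0,0,0.1],0],[-1,[0,0,0.2],0],[-1,[0,0,0.2],0]]'
```

```text
clock: 23.1
eef_pos: [463.2, 105.5, 76.5]
eef_rot: [-3.141, -0.001, 3.009]
wrist_force: [-1.4, -0.4, 0.4]
finger_gap: 10.0
finger_force: 40.0
clock: 23.4
eef_pos: [463.5, 105.5, 74.9]
eef_rot: [3.142, 0.0, 3.009]
wrist_force: [-0.2, -0.6, 4.2]
finger_gap: 9.9
finger_force: 40.0
clock: 23.7
eef_pos: [463.4, 105.5, 72.8]
eef_rot: [3.142, 0.0, 3.009]
wrist_force: [-1.7, 0.2, 5.4]
finger_gap: 9.6
finger_force: 40.0
```

```bash
python3 -m creep '[[-1,[0,0,0.1],0],[-1,[0,0,0.2],0],[-1,[0,0,0.2],0]]' 50; python3 -m creep '[[-1,[0,0,0.1],0],[-1,[0,0,0.15],0],[-1,[0,0,0.15],0],[-1,[0,0,0.15],0]]' 50
```

```text
clock: 24.0
eef_pos: [463.4, 105.5, 70.8]
eef_rot: [3.142, 0.0, 3.009]
wrist_force: [-2.2, -0.8, 6.7]
finger_gap: 9.6
finger_force: 50.0
clock: 24.4
eef_pos: [463.5, 105.5, 69.6]
eef_rot: [3.141, 0.0, 3.009]
wrist_force: [-2.7, -0.3, 8.1]
finger_gap: 9.3
finger_force: 50.0
```

```bash
python3 -m creep '[[-1,[0,0,0.05],0],[-1,[0,0,0.05],0],[-1,[0,0,0.05],0]]' 50; python3 -c "
from h import *
a=manip.camera('top');s=manip.read_state();print(s['eef_pos'],s['wrist_force'],s['clock'])
h=cv2.cvtColor(cv2.imread('pics/top0.png'),cv2.COLOR_BGR2GRAY).astype(int);b=cv2.cvtColor(a,cv2.COLOR_RGB2GRAY).astype(int)
m=(abs(b-h)>40).astype('uint8');n,l,st,ce=cv2.connectedComponentsWithStats(m);print([st[k].tolist() for k in range(1,n) if st[k][4]>25])"
```

```text
clock: 24.7
eef_pos: [463.6, 105.6, 69.6]
eef_rot: [3.141, 0.001, 3.009]
wrist_force: [-4.9, -1.2, 13.8]
finger_gap: 9.7
finger_force: 50.0
[463.60225584 105.52733259  69.5566411 ] [-5.28919293 -1.50793549 15.24065864] 24.75
[[291, 162, 12, 16, 120], [305, 177, 7, 9, 29], [192, 216, 83, 134, 7323], [384, 220, 24, 20, 347], [155, 228, 18, 42, 312], [149, 230, 13, 12, 99], [122, 234, 15, 31, 253], [110, 270, 32, 41, 393], [110, 285, 9, 10, 33], [105, 312, 86, 95, 5832], [298, 323, 23, 13, 181], [275, 328, 155, 92, 6916], [186, 343, 7, 77, 251], [232, 352, 41, 15, 221], [246, 360, 26, 17, 180], [461, 361, 99, 59, 2798], [500, 379, 7, 5, 26], [228, 395, 9, 13, 65], [311, 398, 8, 10, 55], [238, 405, 10, 11, 58], [248, 413, 13, 7, 67]]
```

```bash
python3 -c "
from cell import manip
print(manip.sign_off())"
```

```text
the job is handed in; nothing more can be done
None
```

The thermometer is clipped on the pan rim with its stem inside. The knob is home on the bare spindle and held pressed to its stop with about 15 N, still gripped. The job was handed in at 24.8 s and the interface returned no verdict.

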